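Seat a locating pin with the spring pin setter

ROBOT

A 6-joint arm with a two-finger parallel gripper is mounted at the origin on the work surface. World frame = base frame: x ahead of the robot, y to its left, z up, the work surface at z = 0. Lengths are in m, angles in rad, forces in N, time in s.
With the tool pointing down it reaches from about 0.4 to 0.925 m from the base axis. Payload 3.4 kg.
Tool frame: the origin (TCP) lies at the very end of the fingers, on their centre line; the grasp point (between the pads) lies 19 mm behind it; z points along the fingers, y is the line along which they close (so a half turn about z gives the same grasp; the last joint's range is limited). The gripper opens to 85 mm and grips with 20 to 120 N. Pads are 22 mm wide; open, the fingers measure 114 mm over their backs; the gripper's body (76 mm by 85 mm) begins 54 mm behind the grasp point. The pads swing forward as they close: fully open they stand 13 mm farther back than shut.
Start: joints at [-1.319, 0.307, 1.506, -0, 1.328, -0.073], TCP at [0.184, -0.545, 0.231] pointing down, gripper open.
Joint ranges: [-3.12, 3.12], [-1.05, 2.28], [0.14, 2.33], [-1.42, 4.57], [0.1, 2.73], [-2.68, 2.68]. Speed limits (rad/s): [2.57, 2.57, 3.14, 3.14, 3.14, 3.14].

INTERFACE

Orientations are given as a unit quaternion [w, x, y, z].
In Python, from plant import env, imaging gives the robot as it stands.
- The arm moves only by the shell command python3 -m inch FILE, which reads ROWS from the file FILE. ROWS is a JSON list of rows, 1 to 10 of them, each written [opening, [dx, dy, dz], [rx, ry, rz]]: the finger opening in m, then dx, dy, dz in a scale on which 1.0 is 800 mm, then a rotation vector rx, ry, rz in normalised numbers (1 is 4 rad); each row is the pose to reach, as a shift and turn from the pose commanded when the command began, along the tool's axes at that moment; what a row does not reach only later rows make up. A row lasts 1/8 s, in which the tool goes at most 0.0625 m and 0.188 rad, less where a joint would pass 70% of its speed; a pose out of reach is approached as far as the arm can. The fingers move at their own pace and stop on an object; the grip force is fixed at half the most. Time passes only in rows, so rows that do not move let the fingers close. It prints the time, the measured TCP pose, the force, the opening and the grip force at its end. A shift or turn number past 1, either way, is cut back to 1. Input that does not fit is refused with a message, and nothing moves.
- env.read_state(): the state, without advancing time (a new reading comes with each control period).
- imaging.read_camera(name): name is "side" or "top"; returns the picture (384x512x3 uint8, red, green, blue); there is no depth.
- imaging.camera_model(name): a dict with "intrinsics" (3x3 intrinsics, pixels), "k1" (the pictures are not rectified: a ray, as slopes to the right and down, at radius r is drawn at 1 + k1 r^2 times it, then the intrinsics apply), "position" and "attitude" of the camera in the world. Camera axes: x right, y up, looking along -z (the intrinsics and any distortion apply to the point x, -y, -z); pixel columns grow to the right and rows downward; lengths in m; the calibration is good to about 2 mm. A picture is of the moment at which its call begins. camera_model takes no time and is no camera call.
- env.hand_in(): hands the job in; it is judged then, once.
The state is a dict: "t": time; "joint_positions": joint angles; "joint_velocities": joint speeds; "joint_efforts": joint torques, N m; "tcp_pos": TCP position; "ee_rot": TCP orientation; "contact_force": force on the tool from outside, world axes, zero at the start; "moment": the same for the moment, N m; "gripper_width": finger opening in m; "grip_force": force on a finger pad.
Only numpy, scipy, OpenCV 4.12 (cv2) and the standard library are available. Lean on these libraries where they do the work, as an engineer would, in place of code of your own. Each camera call takes 0.05 s, during which the arm holds its last target. There are 200 camera calls.

TASK

Seat the brass locating pin fully home in the heat sink with one blow of the spring pin setter: draw the striker back by its paddle until the hidden sear catches and holds it, let go, then press the trip bar down to fire it. Feel for the catch: do not let the striker slip forward before it has caught, and do not haul it hard against the rubber buffer behind the catch. Do not touch or push the pin, do not work the blow by hand, and leave the other things on the bench where they are.

Things in the scene. Friction and masses are not known exactly. Their poses are not given: they have to be found in the camera images.
- setter: Spring pin setter screwed to the bench: base plate 320 x 120 x 14 mm, aluminium housing (top at 66 mm), dark upright paddle at one end, finned heat sink (45 x 80 x 70 mm) at the other. Origin on the bench under the rod; z up, +x = direction of the blow (paddle to heat sink), draw is -x. Rod axis at y 0, z 45 mm. Base spans x -170 to +150, housing x -55 to +70, y -74 to +32 mm.
- handle (a point): Middle of the top edge of the striker's paddle, 118 mm above the bench; moves with the striker (setter x -85 mm, y 0 at draw 0). The paddle is an upright steel blade, 10 mm thick along the setter's x, 40 mm wide along its y, free from 66 mm height to this edge. Only the base plate (top at 14 mm) is beside or behind it; the housing (66 mm high) starts 25 mm in front of it.
- striker (a joint): Draw of the striker, m: 0 resting on the standing pin, grows as the paddle is drawn to setter -x; -0.006 with the pin home. Spring pushes 6 N at 0, plus 0.2 N per mm. The hidden sear catches at a draw of 26 to 56 mm, different each time: climbing its ramp adds 2 to 7 N of drag, which ends 11 mm before the catch; 1 to 2 N remains and drops at the catch. Goes on at rod.
- rod (a point): Point on the rod's axis in the setter, at its origin's x and y, 45 mm up. Feel at the rod: 2 mm past the catch a rubber buffer begins, adding 4 N per mm; it must bear no more than 12 N. A caught striker eased forward stops on the sear and the pull vanishes; an uncaught one keeps its spring force and, if let go, slams and spoils the pin.
- trip (a point): Middle of the trip bar's top face at rest, 76 mm above the bench (setter x +7.5, y -53 mm). Dark steel bar, 18 mm wide along setter y; 58 mm of it shows along x between two housing blocks 82 mm high. Pressed down, 4 to 5 mm frees the striker, 8 mm is the bottom; takes 5 to 10 N, springs back. This point is fixed; the bar itself dips as the striker rides over the sear and pops up at the catch.
- pin (a joint): How far the brass pin has gone in, m: 0 standing proud (6 mm gap between its head, 18 mm across and 4 mm thick, and the heat sink's face), 0.006 fully home. The back of the head lies on the rod's axis at setter x +85 mm, 45 mm above the bench. It sits tight: only a blow moves it.
- driver: Screwdriver lying on the bench, a bystander. Origin under its middle.
- tape: Roll of tape 68 mm across, 22 mm high, a bystander. Origin under its centre.
- spare_sink: Spare finned heat sink 50 x 80 x 56 mm, a bystander. Origin under its centre.
- pin_tray: Black parts tray 100 x 70 x 25 mm, a bystander. Origin under its centre.
- board: Green circuit board 120 x 90 mm, up to 18 mm high, a bystander. Origin under its centre.
- flask: White plastic bottle 60 mm across, 140 mm high, a bystander. Origin under its centre.
- cup: Grey metal cup 70 mm across, 80 mm high, a bystander. Origin under its centre.

How it is judged:
On the way, in this order (a step that is already met when the one before it is completed fails the run):
1. the striker is caught: drawn more than 22 mm, at rest and not touched by the robot, the pin still standing (value of joint striker above 0.022 m and velocity of joint striker between -0.02 and 0.02 m/s and contact force between each of the fingers, the arm and setter below 0.2 N and value of joint pin below 0.0015 m), for 0.3 s.
2. the striker has been fired and the pin is home (driven more than 5 mm) (value of joint pin above 0.005 m and value of joint striker below 0.01 m), for 0.1 s.
At the end, for the whole second after the job is handed in: The pin is driven in more than 5 of its 6 mm, the striker rests forward (joint under 3 mm) and is still (value of joint pin above 0.005 m and value of joint striker below 0.003 m and velocity of joint striker between -0.02 and 0.02 m/s); the robot touches nothing.
It fails at once if the striker is drawn (beyond 20 mm) again on a pin already struck (in by more than 1.5 mm) (value of joint pin above 0.0015 m and value of joint striker above 0.02 m).
It fails at once if the rubber buffer behind the catch is loaded with more than 12 N (contact force between buffer_c0 and striker_c2 above 12 N).
It fails at once if the robot touches the pin (contact force between any of the fingers, the arm and pin_c0 above 0.5 N).
It fails at once if the pin is driven while the robot touches the striker (value of joint pin between 0.002 and 0.0055 m and contact force between any of the fingers, the arm and striker_c3 above 0.5 N).
It fails at once if a bystander is moved more than 30 mm (distance of any of driver, tape, spare_sink, pin_tray, board, flask, cup from where it was at the start of the episode above 0.03 m).
It also fails if it takes over 67 s, if anything falls off the work surface, if the arm or the gripper's body presses on something with over 40 N, if the wrist force passes 120 N, or if a joint passes its speed limit or range.

## Working session

There is one attempt and no reset: what is moved stays moved. The work goes in short steps, Python scripts to look and compute and a shell command to move; the robot and the scene stay as the last step left them, time stands still between calls to the robot, and variables do not carry over. Pictures are saved under pics/ and viewed, at most 10 in all, crops included, and the job is handed in when it is done.

```bash
mkdir -p pics; python3 - <<'E'
from plant import env, imaging
import cv2
for n in("top","side"):
    cv2.imwrite(f"pics/{n}0.png",cv2.resize(imaging.read_camera(n)[:,:,::-1],(800,600),interpolation=cv2.INTER_CUBIC))
    print(imaging.camera_model(n))
s=env.read_state();print(s)
E
```

```text
{'intrinsics': array([[371.9880844 ,   0.        , 261.50207505],
       [  0.        , 371.9880844 , 192.11509559],
       [  0.        ,   0.        ,   1.        ]]), 'k1': -0.031240894782392507, 'position': array([0.31659743, 0.04020912, 1.18853171]), 'attitude': array([-0.68572676, -0.07929866,  0.08212265,  0.71885076])}
{'intrinsics': array([[464.10285379,   0.        , 250.57202456],
       [  0.        , 464.10285379, 198.58429156],
       [  0.        ,   0.        ,   1.        ]]), 'k1': -0.10045612720803561, 'position': array([0.07417137, 0.86376082, 0.92945947]), 'attitude': array([-0.23883027, -0.11315383,  0.4044846 ,  0.87552757])}
{'t': 0.1, 'joint_positions': array([-1.31850273e+00,  3.07507732e-01,  1.50754232e+00,  2.93050772e-05,
        1.32837935e+00, -7.34889146e-02]), 'joint_velocities': array([-1.19521976e-05, -1.81991531e-04, -1.58388159e-03,  8.68874476e-04,
        1.01077904e-03,  2.60176496e-03]), 'joint_efforts': array([ 5.09549973e-04, -4.58528674e+01, -2.52607155e+01, -1.97788686e-04,
        5.57853593e-03, -3.80221209e-06]), 'tcp_pos': array([ 0.1838673 , -0.54415873,  0.23046784]), 'ee_rot': array([-9.15979466e-04,  9.86762685e-01,  1.62168310e-01, -6.78316922e-05]), 'contact_force': array([0.33848927, 0.24318515, 0.08315553]), 'moment': array([-0.01476191, -0.00898071,  0.04897631]), 'grip_force': 0.0, 'gripper_width': 0.08521867556970378}
```

View pics/top0.png

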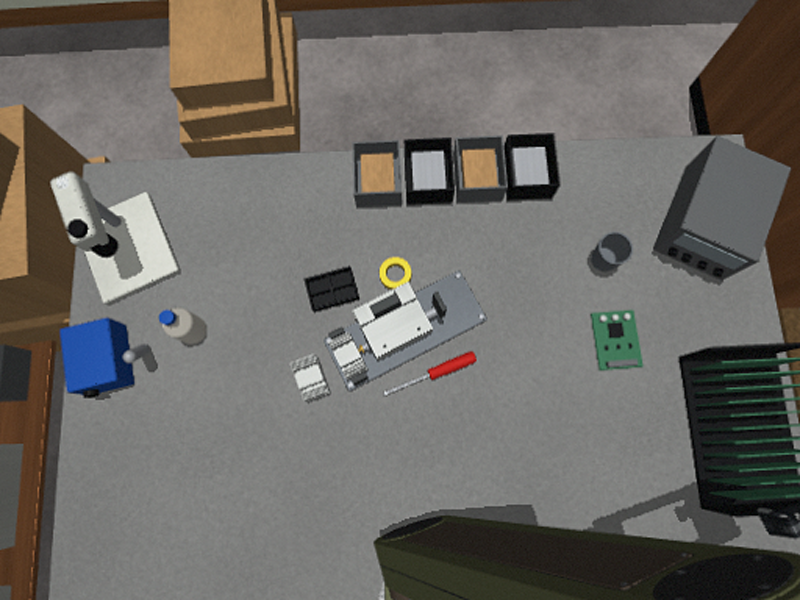

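View pics/side0.png

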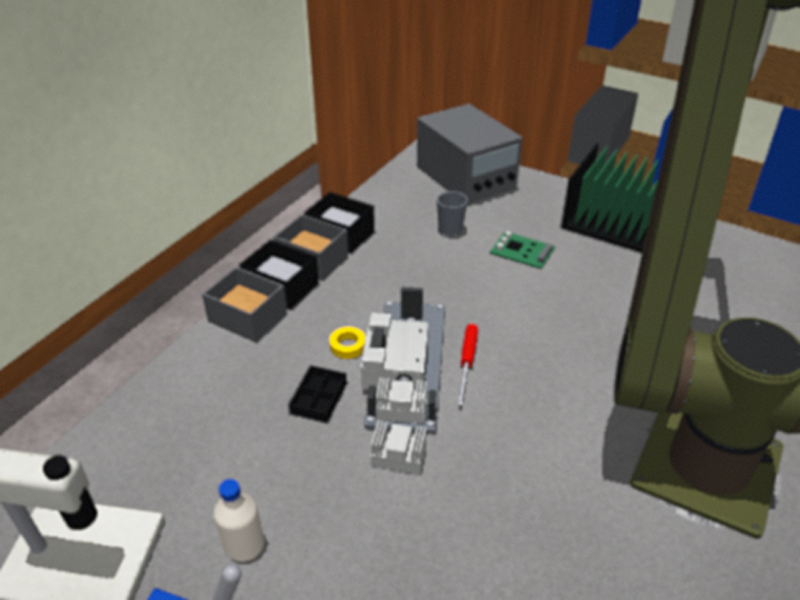

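The top picture shows the setter from (345,385) to (470,275), with the paddle near (437,305), the trip bar near (384,303) and the heat sink near (348,355). In the side picture the paddle is near (411,300). I'll enlarge both.

```bash
python3 - <<'E'
import cv2
from plant import imaging
t=imaging.read_camera("top")[165:255,200:320,::-1]
cv2.imwrite("pics/topc.png",cv2.resize(t,None,fx=6.5,fy=6.5,interpolation=cv2.INTER_CUBIC))
t=imaging.read_camera("side")[175:285,215:300,::-1]
cv2.imwrite("pics/sidec.png",cv2.resize(t,None,fx=5,fy=5,interpolation=cv2.INTER_CUBIC))
E
```

```text
(no output)
```

View pics/topc.png

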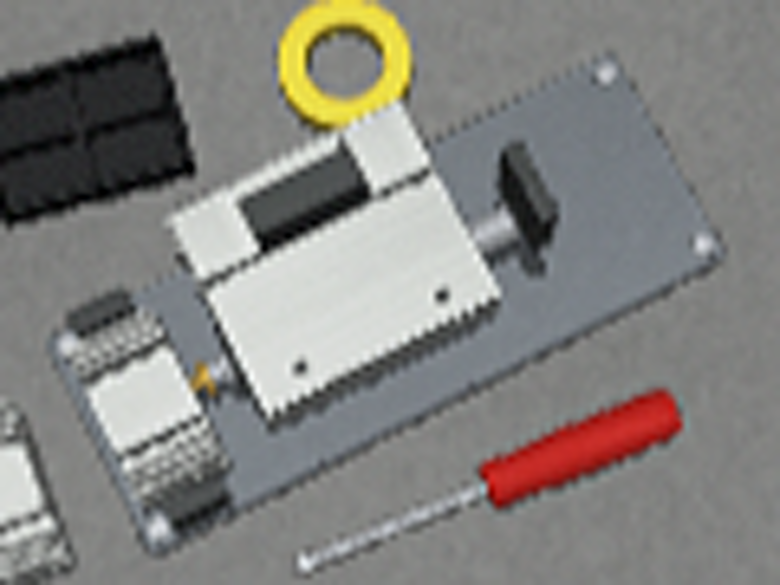

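View pics/sidec.png

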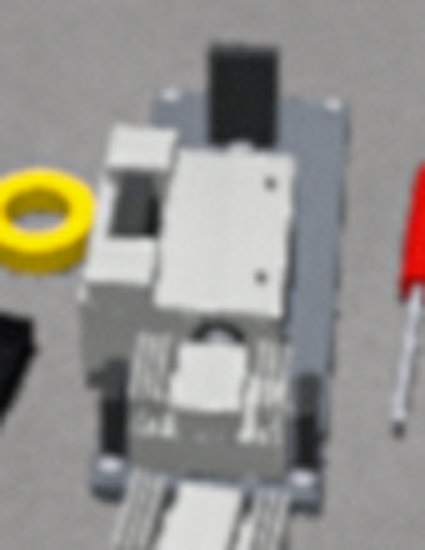

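The top crop shows the base corners at (612,52), (720,255), (160,555) and (52,335), the trip bar at (305,198) and the paddle top near (530,190). The side crop shows the paddle's top edge from (210,45) to (278,45) and the trip bar at (133,205). Next I'll fit the pose.

```bash
cat > h.py <<'E'
import numpy as np
from plant import env, imaging
from scipy.spatial.transform import Rotation as R
def rq(q): return R.from_quat(np.r_[q[1:],q[0]])
def proj(n,P):
    m=imaging.camera_model(n)
    c=rq(m["attitude"]).inv().apply(np.atleast_2d(P)-m["position"])
    s=np.c_[c[:,0],-c[:,1]]/-c[:,2:]
    s=s*(1+m["k1"]*(s**2).sum(1,keepdims=True))
    K=m["intrinsics"];return s*[K[0,0],K[1,1]]+K[:2,2]
def world(p,P):
    P=np.atleast_2d(P);c,s=np.cos(p[2]),np.sin(p[2])
    return np.c_[p[0]+c*P[:,0]-s*P[:,1],p[1]+s*P[:,0]+c*P[:,1],P[:,2]]
E
python3 - <<'E'
from h import *
from scipy.optimize import least_squares
T=[(-170,-60,14,612,52),(-170,60,14,720,255),(150,60,14,160,555),(150,-60,14,52,335),(-55,32,66,497,300),(70,32,66,270,420),(-55,-74,82,403,100),(70,-74,82,168,222)]
S=[(-170,-60,14,155,92),(-170,60,14,350,97),(-55,32,66,295,153),(70,32,66,282,318),(-55,-74,82,112,127),(70,-74,82,83,282),(-90,-20,118,210,45),(-90,20,118,278,45)]
T=np.array(T,float);S=np.array(S,float)
ut=(T[:,3:]+.5)/6.5-.5+[200,165]; us=(S[:,3:]+.5)/5-.5+[215,175]
f=lambda p:np.r_[(proj("top",world(p,T[:,:3]/1e3))-ut),(proj("side",world(p,S[:,:3]/1e3))-us)]
r=least_squares(lambda p:f(p).ravel(),[.35,-.0,np.radians(120)],loss='soft_l1')
b=min((least_squares(lambda p:f(p).ravel(),[.35,0,a],loss='soft_l1') for a in np.arange(0,6.3,.5)),key=lambda r:r.cost)
print(b.x,np.degrees(b.x[2]),b.cost);print(f(b.x).round(1))
np.save("pose.npy",b.x)
for k,P in dict(handle=(-85,0,118),trip=(7.5,-53,76),rod=(0,0,45)).items():
    w=world(b.x,np.array(P)/1e3)
    print(k,w,(proj("top",w)-[200,165]+.5)*6.5,(proj("side",w)-[215,175]+.5)*5)
E
```

```text
[0.52679362 0.04858411 2.0159999 ] 115.50828564891448 9.75529233870241
[[-0.3 -1. ]
 [ 1.3 -0.7]
 [-1.2  0.6]
 [-1.5  1. ]
 [ 0.8 -1.4]
 [-0.5 -0.7]
 [-1.1 -1.5]
 [-1.1 -1.5]
 [ 0.5 -0.3]
 [ 0.3  0.7]
 [ 0.8  0.9]
 [ 1.  -0.7]
 [-0.1 -0.3]
 [ 0.4 -0.3]
 [ 0.5 -0.6]
 [ 1.1  0.1]]
handle [[ 0.56339815 -0.02813035  0.118     ]] [[530.9084783  178.55894511]] [[247.72574989  49.89111774]]
trip [[0.57139752 0.07817704 0.076     ]] [[300.52971052 192.66837884]] [[137.8278646  211.09186361]]
rod [[0.52679362 0.04858411 0.045     ]] [[368.32314037 294.57944078]] [[235.50437392 248.70584387]]
```

```bash
cat >> h.py <<'E'
p=np.load("pose.npy")
X=np.array([np.cos(p[2]),np.sin(p[2]),0])
def go(P,world_pt=False):
    s=env.read_state();r=rq(s["ee_rot"])
    w=world(p,np.array(P)/1e3)[0]
    best=[]
    for sg in(1,-1):
        y=X*sg; z=np.array([0,0,-1.]); t=R.from_matrix(np.c_[np.cross(y,z),y,z])
        best.append((r.inv()*t).as_rotvec())
    print("target",w,"shift",r.inv().apply(w-s["tcp_pos"]).round(4),"rot",[b.round(3) for b in best],"q6",s["joint_positions"][5].round(2),s["joint_positions"][0].round(2))
E
python3 -c "
from h import *
go((-85,0,200));go((-85,0,82))"
```

```text
target [ 0.56339815 -0.02813035  0.2       ] shift [ 0.5247 -0.3676  0.0313] rot [array([-0.000e+00,  2.000e-03,  3.022e+00]), array([-0.001, -0.   , -0.119])] q6 -0.07 -1.32
target [ 0.56339815 -0.02813035  0.082     ] shift [ 0.5247 -0.3674  0.1493] rot [array([-0.000e+00,  2.000e-03,  3.022e+00]), array([-0.001, -0.   , -0.119])] q6 -0.07 -1.32
```

Careful with the scale: shifts go in shares of 800 mm and turns go in shares of 4 rad. That gives: 0.525 m / 0.8 = 0.6563, -0.368 m / 0.8 = -0.46, -0.12 rad / 4 = -0.03.

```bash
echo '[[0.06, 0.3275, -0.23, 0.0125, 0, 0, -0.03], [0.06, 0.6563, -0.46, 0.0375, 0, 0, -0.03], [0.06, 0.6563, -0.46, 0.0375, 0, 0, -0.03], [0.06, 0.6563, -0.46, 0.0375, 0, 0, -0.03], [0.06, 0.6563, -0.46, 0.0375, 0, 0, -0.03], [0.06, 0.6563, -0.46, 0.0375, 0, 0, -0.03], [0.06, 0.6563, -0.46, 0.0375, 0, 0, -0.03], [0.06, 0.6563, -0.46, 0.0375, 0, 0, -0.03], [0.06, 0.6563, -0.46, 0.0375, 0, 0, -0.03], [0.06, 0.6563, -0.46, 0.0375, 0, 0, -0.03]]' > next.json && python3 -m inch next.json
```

```text
refused: ROWS must be rows with the three-number parts in brackets of their own. Nothing was moved.
```

Nothing moved. I misread the format; it is rows with the three-number parts in brackets of their own. Resending.

```bash
echo '[[0.06, [0.3275, -0.23, 0.0125], [0, 0, -0.03]], [0.06, [0.6563, -0.46, 0.0375], [0, 0, -0.03]], [0.06, [0.6563, -0.46, 0.0375], [0, 0, -0.03]], [0.06, [0.6563, -0.46, 0.0375], [0, 0, -0.03]], [0.06, [0.6563, -0.46, 0.0375], [0, 0, -0.03]], [0.06, [0.6563, -0.46, 0.0375], [0, 0, -0.03]], [0.06, [0.6563, -0.46, 0.0375], [0, 0, -0.03]], [0.06, [0.6563, -0.46, 0.0375], [0, 0, -0.03]], [0.06, [0.6563, -0.46, 0.0375], [0, 0, -0.03]], [0.06, [0.6563, -0.46, 0.0375], [0, 0, -0.03]]]' > next.json && python3 -m inch next.json; python3 -c "
from h import *
go((-85,0,200))"
```

```text
t: 1.45
tcp_pos: [0.5546, -0.0398, 0.202]
ee_rot: [0.0, 0.975, 0.221, 0.0]
contact_force: [1.2, -0.6, -0.6]
gripper_width: 0.06
grip_force: 0.0
target [ 0.56339815 -0.02813035  0.2       ] shift [ 0.0129 -0.0068  0.002 ] rot [array([ 0.000e+00,  1.000e-03, -3.141e+00]), array([ 0.   , -0.   ,  0.001])] q6 0.98 -0.15
```

```bash
echo '[[0.06, [0, 0, 0], [0, 0, 0]], [0.06, [0, 0, 0], [0, 0, 0]]]' > next.json && python3 -m inch next.json; python3 - <<'E'
from h import *
import cv2
go((-85,0,200));go((-85,0,82))
t=imaging.read_camera("side")[130:265,190:310,::-1]
cv2.imwrite("pics/s2.png",cv2.resize(t,None,fx=4,fy=4,interpolation=cv2.INTER_CUBIC))
E
```

```text
t: 1.7
tcp_pos: [0.5531, -0.0415, 0.2017]
ee_rot: [0.0, 0.975, 0.222, -0.001]
contact_force: [-0.0, -0.6, 0.4]
gripper_width: 0.0599
grip_force: 0.0
target [ 0.56339815 -0.02813035  0.2       ] shift [ 0.0151 -0.0076  0.0016] rot [array([-2.00e-03, -0.00e+00, -3.14e+00]), array([-0.   ,  0.002,  0.002])] q6 0.97 -0.15
target [ 0.56339815 -0.02813035  0.082     ] shift [ 0.0152 -0.0075  0.1196] rot [array([-2.00e-03, -0.00e+00, -3.14e+00]), array([-0.   ,  0.002,  0.002])] q6 0.97 -0.15
```

View pics/s2.png

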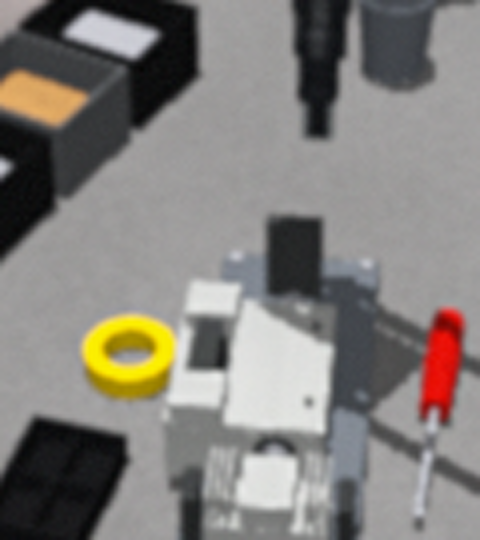

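The side crop shows the gripper tip at (317,135) and the paddle top at (295,218). The fingers are about 15 mm off along the paddle's width, which agrees with the computed shift. Now I'll align, lower and grasp.

In the tool's units: 0.118 m / 0.8 = 0.1475, 0.1 m / 0.8 = 0.125.

```bash
echo '[[0.06, [0.0188, -0.0094, 0.0375], [0, 0, 0]], [0.06, [0.0188, -0.0094, 0.0875], [0, 0, 0]], [0.06, [0.0188, -0.0094, 0.125], [0, 0, 0]], [0.06, [0.0188, -0.0094, 0.1475], [0, 0, 0]], [0.06, [0.0188, -0.0094, 0.1475], [0, 0, 0]], [0.06, [0.0188, -0.0094, 0.1475], [0, 0, 0]]]' > next.json && python3 -m inch next.json; python3 -c "
from h import *
go((-85,0,82))"
```

```text
t: 2.5
tcp_pos: [0.5642, -0.0295, 0.085]
ee_rot: [0.0, 0.975, 0.22, 0.001]
contact_force: [-0.2, 0.2, 0.5]
gripper_width: 0.0602
grip_force: 0.0
target [ 0.56339815 -0.02813035  0.082     ] shift [-0.0001 -0.0016  0.003 ] rot [array([-1.000e-03, -1.000e-03,  3.141e+00]), array([ 0.001, -0.001, -0.001])] q6 1.0 -0.13
```

```bash
echo '[[0.03, [0, -0.0013, 0.0013], [0, 0, 0]], [0.02, [0, -0.0013, 0.0013], [0, 0, 0]], [0.014, [0, -0.0013, 0.0013], [0, 0, 0]], [0.005, [0, -0.0013, 0.0013], [0, 0, 0]], [0.005, [0, -0.0013, 0.0013], [0, 0, 0]], [0.005, [0, -0.0013, 0.0013], [0, 0, 0]]]' > next.json && python3 -m inch next.json; cat >> h.py <<'E'
def f():
    s=env.read_state();d=-X
    print("t",round(s["t"],2),"Fdraw",round(-s["contact_force"]@d,2),"F",s["contact_force"].round(1),"setter",[round(float(v)*1e3,1) for v in ((s["tcp_pos"]-[p[0],p[1],0])@X,(s["tcp_pos"]-[p[0],p[1],0])@np.cross([0,0,1],X),s["tcp_pos"][2])],"w",round(s["gripper_width"],4),"g",round(s["grip_force"],1))
E
python3 -c "
from h import *
f()"
```

```text
t: 3.25
tcp_pos: [0.5637, -0.0272, 0.0836]
ee_rot: [-0.0, 0.975, 0.221, 0.0]
contact_force: [-1.5, 1.2, 5.0]
gripper_width: 0.0092
grip_force: 59.1
t 3.25 Fdraw 1.7 F [-1.5  1.2  5. ] setter [-84.3, -0.6, 83.6] w 0.0092 g 59.1
```

In the tool's units: 0.002 m / 0.8 = 0.0025.

```bash
m(){ python3 -c "
from h import *
f()"; }
echo '[[0.005, [0, 0.0025, 0], [0, 0, 0]]]' > next.json && python3 -m inch next.json>/dev/null; m
echo '[[0.005, [0, 0.0025, 0], [0, 0, 0]]]' > next.json && python3 -m inch next.json>/dev/null; m
echo '[[0.005, [0, 0.0025, 0], [0, 0, 0]]]' > next.json && python3 -m inch next.json>/dev/null; m
echo '[[0.005, [0, 0.0025, 0], [0, 0, 0]]]' > next.json && python3 -m inch next.json>/dev/null; m
echo '[[0.005, [0, 0.0025, 0], [0, 0, 0]]]' > next.json && python3 -m inch next.json>/dev/null; m
```

```text
t 3.38 Fdraw 6.58 F [-3.   5.8  6.9] setter [-85.1, -0.6, 83.6] w 0.0096 g 59.4
t 3.5 Fdraw 6.14 F [-2.3  5.7  6.8] setter [-86.9, -0.6, 83.6] w 0.0092 g 59.5
t 3.62 Fdraw 7.66 F [-2.8  7.2  7.6] setter [-88.7, -0.5, 83.6] w 0.0094 g 59.5
t 3.75 Fdraw 6.61 F [-2.4  6.2  6.8] setter [-90.6, -0.5, 83.6] w 0.0093 g 59.5
t 3.88 Fdraw 7.61 F [-2.9  7.1  7.4] setter [-92.5, -0.5, 83.6] w 0.0091 g 59.5
```

In the tool's units: 0.002 m / 0.8 = 0.0025.

```bash
m(){ python3 -c "
from h import *
f()"; }
echo '[[0.005, [0, 0.0025, 0], [0, 0, 0]]]' > next.json && python3 -m inch next.json>/dev/null; m
echo '[[0.005, [0, 0.0025, 0], [0, 0, 0]]]' > next.json && python3 -m inch next.json>/dev/null; m
echo '[[0.005, [0, 0.0025, 0], [0, 0, 0]]]' > next.json && python3 -m inch next.json>/dev/null; m
echo '[[0.005, [0, 0.0025, 0], [0, 0, 0]]]' > next.json && python3 -m inch next.json>/dev/null; m
echo '[[0.005, [0, 0.0025, 0], [0, 0, 0]]]' > next.json && python3 -m inch next.json>/dev/null; m
echo '[[0.005, [0, 0.0013, 0], [0, 0, 0]]]' > next.json && python3 -m inch next.json>/dev/null; m
echo '[[0.005, [0, 0.0013, 0], [0, 0, 0]]]' > next.json && python3 -m inch next.json>/dev/null; m
echo '[[0.005, [0, 0.0013, 0], [0, 0, 0]]]' > next.json && python3 -m inch next.json>/dev/null; m
echo '[[0.005, [0, 0.0013, 0], [0, 0, 0]]]' > next.json && python3 -m inch next.json>/dev/null; m
echo '[[0.005, [0, 0.0013, 0], [0, 0, 0]]]' > next.json && python3 -m inch next.json>/dev/null; m
```

```text
t 4.0 Fdraw 7.75 F [-4.1  6.6  6.1] setter [-94.3, -0.5, 83.5] w 0.0093 g 59.5
t 4.12 Fdraw 8.77 F [-3.8  7.9  8.1] setter [-96.2, -0.4, 83.6] w 0.0095 g 59.5
t 4.25 Fdraw 8.58 F [-3.1  8.   7.8] setter [-98.0, -0.4, 83.6] w 0.009 g 59.6
t 4.38 Fdraw 10.04 F [-4.1  9.2  8.4] setter [-99.9, -0.4, 83.6] w 0.0088 g 59.6
t 4.5 Fdraw 9.77 F [-4.   8.9  9.3] setter [-101.8, -0.4, 83.6] w 0.0095 g 59.6
t 4.62 Fdraw 10.42 F [-4.   9.6  7.8] setter [-102.7, -0.4, 83.5] w 0.0092 g 59.6
t 4.75 Fdraw 8.45 F [-3.7  7.6  8.3] setter [-103.6, -0.4, 83.6] w 0.0094 g 59.6
t 4.88 Fdraw 10.34 F [-4.2  9.5  8.4] setter [-104.5, -0.4, 83.6] w 0.0093 g 59.6
t 5.0 Fdraw 10.58 F [-4.1  9.8  7.5] setter [-105.4, -0.4, 83.6] w 0.0092 g 59.6
t 5.12 Fdraw 10.49 F [-4.5  9.5  8.8] setter [-106.3, -0.3, 83.5] w 0.0094 g 59.7
```

In the tool's units: 0.001 m / 0.8 = 0.0013.

```bash
m(){ python3 -c "
from h import *
f()"; }
echo '[[0.005, [0, 0.0013, 0], [0, 0, 0]]]' > next.json && python3 -m inch next.json>/dev/null; m
echo '[[0.005, [0, 0.0013, 0], [0, 0, 0]]]' > next.json && python3 -m inch next.json>/dev/null; m
echo '[[0.005, [0, 0.0013, 0], [0, 0, 0]]]' > next.json && python3 -m inch next.json>/dev/null; m
echo '[[0.005, [0, 0.0013, 0], [0, 0, 0]]]' > next.json && python3 -m inch next.json>/dev/null; m
echo '[[0.005, [0, 0.0013, 0], [0, 0, 0]]]' > next.json && python3 -m inch next.json>/dev/null; m
echo '[[0.005, [0, 0.0013, 0], [0, 0, 0]]]' > next.json && python3 -m inch next.json>/dev/null; m
echo '[[0.005, [0, 0.0013, 0], [0, 0, 0]]]' > next.json && python3 -m inch next.json>/dev/null; m
echo '[[0.005, [0, 0.0013, 0], [0, 0, 0]]]' > next.json && python3 -m inch next.json>/dev/null; m
```

```text
t 5.25 Fdraw 11.34 F [-4.9 10.2  8.3] setter [-107.3, -0.3, 83.5] w 0.0091 g 59.7
t 5.38 Fdraw 9.98 F [-3.4  9.4  9.1] setter [-108.2, -0.3, 83.6] w 0.0093 g 59.7
t 5.5 Fdraw 10.25 F [-4.6  9.2  9.1] setter [-109.1, -0.3, 83.5] w 0.0091 g 59.7
t 5.62 Fdraw 10.45 F [-4.9  9.3  9.3] setter [-110.1, -0.3, 83.5] w 0.0093 g 59.7
t 5.75 Fdraw 12.01 F [-5.9 10.5  8.8] setter [-111.0, -0.3, 83.5] w 0.0091 g 59.7
t 5.88 Fdraw 11.09 F [-4.3 10.2  9. ] setter [-111.9, -0.2, 83.5] w 0.0088 g 59.7
t 6.0 Fdraw 11.23 F [-4.4 10.3 10. ] setter [-112.8, -0.2, 83.5] w 0.0091 g 59.8
t 6.12 Fdraw 11.56 F [-4.8 10.5  9. ] setter [-113.8, -0.2, 83.5] w 0.0096 g 59.8
```

In the tool's units: 0.001 m / 0.8 = 0.0013.

```bash
m(){ python3 -c "
from h import *
f()"; }
echo '[[0.005, [0, 0.0013, 0], [0, 0, 0]]]' > next.json && python3 -m inch next.json>/dev/null; m
echo '[[0.005, [0, 0.0013, 0], [0, 0, 0]]]' > next.json && python3 -m inch next.json>/dev/null; m
echo '[[0.005, [0, 0.0013, 0], [0, 0, 0]]]' > next.json && python3 -m inch next.json>/dev/null; m
echo '[[0.005, [0, 0.0013, 0], [0, 0, 0]]]' > next.json && python3 -m inch next.json>/dev/null; m
echo '[[0.005, [0, 0.0013, 0], [0, 0, 0]]]' > next.json && python3 -m inch next.json>/dev/null; m
echo '[[0.005, [0, 0.0013, 0], [0, 0, 0]]]' > next.json && python3 -m inch next.json>/dev/null; m
```

```text
t 6.25 Fdraw 12.49 F [-4.9 11.5  9.2] setter [-114.7, -0.2, 83.5] w 0.0092 g 59.8
t 6.38 Fdraw 12.1 F [-4.9 11.1  8.8] setter [-115.6, -0.2, 83.5] w 0.0089 g 59.8
t 6.5 Fdraw 11.89 F [-5.5 10.6 10.3] setter [-116.5, -0.2, 83.5] w 0.0096 g 59.8
t 6.62 Fdraw 12.76 F [-4.4 12.   8.7] setter [-117.5, -0.2, 83.5] w 0.0093 g 59.8
t 6.75 Fdraw 13.31 F [-5.3 12.2  9.8] setter [-118.4, -0.2, 83.5] w 0.0091 g 59.9
t 6.88 Fdraw 12.93 F [-5.4 11.7  9.6] setter [-119.3, -0.2, 83.5] w 0.0092 g 59.9
```

In the tool's units: 0.001 m / 0.8 = 0.0013.

```bash
m(){ python3 -c "
from h import *
f()"; }
echo '[[0.005, [0, 0.0013, 0], [0, 0, 0]]]' > next.json && python3 -m inch next.json>/dev/null; m
echo '[[0.005, [0, 0.0013, 0], [0, 0, 0]]]' > next.json && python3 -m inch next.json>/dev/null; m
echo '[[0.005, [0, 0.0013, 0], [0, 0, 0]]]' > next.json && python3 -m inch next.json>/dev/null; m
echo '[[0.005, [0, 0.0013, 0], [0, 0, 0]]]' > next.json && python3 -m inch next.json>/dev/null; m
echo '[[0.005, [0, 0.0013, 0], [0, 0, 0]]]' > next.json && python3 -m inch next.json>/dev/null; m
echo '[[0.005, [0, 0.0013, 0], [0, 0, 0]]]' > next.json && python3 -m inch next.json>/dev/null; m
```

```text
t 7.0 Fdraw 14.79 F [-5.4 13.8 10. ] setter [-119.9, -0.1, 83.5] w 0.009 g 60.0
t 7.12 Fdraw 17.65 F [-6.8 16.3 11.6] setter [-120.2, -0.1, 83.5] w 0.0091 g 60.2
t 7.25 Fdraw 18.71 F [-6.7 17.5 11.8] setter [-120.5, -0.1, 83.5] w 0.0091 g 60.4
t 7.38 Fdraw 18.42 F [-6.9 17.1 11.3] setter [-121.2, -0.1, 83.5] w 0.0094 g 60.5
t 7.5 Fdraw 19.53 F [-6.9 18.4 12.4] setter [-122.0, -0.1, 83.5] w 0.0091 g 60.5
t 7.62 Fdraw 20.14 F [-8.6 18.2 11.7] setter [-122.9, -0.1, 83.5] w 0.009 g 60.6
```

```bash
m(){ python3 -c "
from h import *
f()"; }
echo '[[0.005, [0, 0.0013, 0], [0, 0, 0]]]' > next.json && python3 -m inch next.json>/dev/null; m
echo '[[0.005, [0, 0.0013, 0], [0, 0, 0]]]' > next.json && python3 -m inch next.json>/dev/null; m
echo '[[0.005, [0, 0.0013, 0], [0, 0, 0]]]' > next.json && python3 -m inch next.json>/dev/null; m
echo '[[0.005, [0, 0.0013, 0], [0, 0, 0]]]' > next.json && python3 -m inch next.json>/dev/null; m
```

```text
t 7.75 Fdraw 19.91 F [-7.4 18.5 12.3] setter [-123.7, -0.0, 83.5] w 0.0091 g 60.6
t 7.88 Fdraw 20.65 F [-8.2 19.  11.7] setter [-124.6, -0.1, 83.5] w 0.0093 g 60.7
t 8.0 Fdraw 20.97 F [-7.8 19.5 13. ] setter [-125.4, -0.1, 83.5] w 0.0094 g 60.8
t 8.12 Fdraw 21.39 F [-7.7 20.  12.9] setter [-126.3, -0.0, 83.5] w 0.0097 g 60.8
```

In the tool's units: 0.001 m / 0.8 = 0.0013.

```bash
m(){ python3 -c "
from h import *
f()"; }
echo '[[0.005, [0, 0.0013, 0], [0, 0, 0]]]' > next.json && python3 -m inch next.json>/dev/null; m
echo '[[0.005, [0, 0.0013, 0], [0, 0, 0]]]' > next.json && python3 -m inch next.json>/dev/null; m
echo '[[0.005, [0, 0.0013, 0], [0, 0, 0]]]' > next.json && python3 -m inch next.json>/dev/null; m
echo '[[0.005, [0, 0.0013, 0], [0, 0, 0]]]' > next.json && python3 -m inch next.json>/dev/null; m
echo '[[0.005, [0, 0.0013, 0], [0, 0, 0]]]' > next.json && python3 -m inch next.json>/dev/null; m
echo '[[0.005, [0, 0.0013, 0], [0, 0, 0]]]' > next.json && python3 -m inch next.json>/dev/null; m
```

```text
t 8.25 Fdraw 16.07 F [-8.  14.  10.1] setter [-127.4, -0.0, 83.5] w 0.0091 g 60.4
t 8.38 Fdraw 16.92 F [-6.7 15.6 11.3] setter [-129.4, -0.0, 83.5] w 0.0089 g 60.5
t 8.5 Fdraw 17.4 F [-6.5 16.2 11.4] setter [-130.4, -0.0, 83.5] w 0.0091 g 60.5
t 8.62 Fdraw 17.75 F [-6.3 16.7 12. ] setter [-131.4, 0.0, 83.5] w 0.009 g 60.5
t 8.75 Fdraw 18.16 F [-7.9 16.4 12.4] setter [-132.3, 0.0, 83.5] w 0.0095 g 60.5
t 8.88 Fdraw 18.13 F [-6.7 16.9 11.6] setter [-133.3, 0.0, 83.5] w 0.0093 g 60.5
```

The ramp drag ended at about -126.8, so I expect the catch near -137.8 and the buffer from about -139.8.

In the tool's units: 0.001 m / 0.8 = 0.0013.

```bash
m(){ python3 -c "
from h import *
f()"; }
echo '[[0.005, [0, 0.0013, 0], [0, 0, 0]]]' > next.json && python3 -m inch next.json>/dev/null; m
echo '[[0.005, [0, 0.0013, 0], [0, 0, 0]]]' > next.json && python3 -m inch next.json>/dev/null; m
echo '[[0.005, [0, 0.0013, 0], [0, 0, 0]]]' > next.json && python3 -m inch next.json>/dev/null; m
echo '[[0.005, [0, 0.0013, 0], [0, 0, 0]]]' > next.json && python3 -m inch next.json>/dev/null; m
echo '[[0.005, [0, 0.0006, 0], [0, 0, 0]]]' > next.json && python3 -m inch next.json>/dev/null; m
echo '[[0.005, [0, 0.0006, 0], [0, 0, 0]]]' > next.json && python3 -m inch next.json>/dev/null; m
```

```text
t 9.0 Fdraw 17.61 F [-7.3 16.  11.6] setter [-134.2, 0.0, 83.5] w 0.009 g 60.5
t 9.12 Fdraw 18.46 F [-7.2 17.  12. ] setter [-135.1, 0.0, 83.5] w 0.0095 g 60.6
t 9.25 Fdraw 18.16 F [-6.9 16.8 11.8] setter [-136.0, 0.1, 83.5] w 0.0094 g 60.6
t 9.38 Fdraw 19.7 F [-7.5 18.2 13.3] setter [-137.0, 0.1, 83.5] w 0.0093 g 60.6
t 9.5 Fdraw 17.21 F [-6.8 15.8 11.2] setter [-138.0, 0.1, 83.5] w 0.0092 g 60.5
t 9.62 Fdraw 17.46 F [-6.5 16.3 10.7] setter [-138.6, 0.1, 83.5] w 0.0093 g 60.5
```

The drag dropped at about -137.6, which looks like the catch. I'll ease forward to test it.

In the tool's units: 0.0005 m / 0.8 = 0.0006.

```bash
m(){ python3 -c "
from h import *
f()"; }
echo '[[0.005, [0, 0.0006, 0], [0, 0, 0]]]' > next.json && python3 -m inch next.json>/dev/null; m
echo '[[0.005, [0, -0.0013, 0], [0, 0, 0]]]' > next.json && python3 -m inch next.json>/dev/null; m
echo '[[0.005, [0, -0.0013, 0], [0, 0, 0]]]' > next.json && python3 -m inch next.json>/dev/null; m
echo '[[0.005, [0, -0.0009, 0], [0, 0, 0]]]' > next.json && python3 -m inch next.json>/dev/null; m
echo '[[0.005, [0, -0.0009, 0], [0, 0, 0]]]' > next.json && python3 -m inch next.json>/dev/null; m
```

```text
t 9.75 Fdraw 17.35 F [-7.5 15.7 11.6] setter [-139.1, 0.1, 83.5] w 0.0093 g 60.5
t 9.88 Fdraw 16.77 F [-7.3 15.1 12.3] setter [-138.2, 0.1, 83.5] w 0.0092 g 60.5
t 10.0 Fdraw 14.62 F [-6.1 13.3 11.4] setter [-137.2, 0.1, 83.5] w 0.0092 g 60.5
t 10.12 Fdraw 13.27 F [-5.9 11.9 10.4] setter [-137.2, 0.1, 83.5] w 0.0094 g 60.2
t 10.25 Fdraw 11.3 F [-4.7 10.3  9.8] setter [-137.2, 0.0, 83.5] w 0.0091 g 60.1
```

It stopped at -137.2 while the pull kept falling, so it is caught. I'll keep unloading.

In the tool's units: -0.002 m / 0.8 = -0.0025, -0.001 m / 0.8 = -0.0013.

```bash
m(){ python3 -c "
from h import *
f()"; }
echo '[[0.005, [0, -0.0013, 0], [0, 0, 0]], [0.005, [0, -0.0025, 0], [0, 0, 0]]]' > next.json && python3 -m inch next.json>/dev/null; m
echo '[[0.005, [0, -0.0013, 0], [0, 0, 0]], [0.005, [0, -0.0025, 0], [0, 0, 0]]]' > next.json && python3 -m inch next.json>/dev/null; m
```

```text
t 10.5 Fdraw 5.78 F [-3.2  4.9  7.2] setter [-137.1, 0.0, 83.5] w 0.009 g 59.8
t 10.75 Fdraw 0.24 F [-2.4 -0.9  6.3] setter [-137.0, 0.0, 83.6] w 0.0092 g 59.7
```

In the tool's units: -0.1 m / 0.8 = -0.125, -0.05 m / 0.8 = -0.0625.

```bash
echo '[[0.05, [0, 0, 0], [0, 0, 0]], [0.05, [0, 0, 0], [0, 0, 0]], [0.05, [0, 0, 0], [0, 0, 0]], [0.05, [0, 0, 0], [0, 0, 0]], [0.05, [0, 0, -0.0625], [0, 0, 0]], [0.05, [0, 0, -0.125], [0, 0, 0]], [0.05, [0, 0, -0.125], [0, 0, 0]], [0.05, [0, 0, -0.125], [0, 0, 0]], [0.05, [0, 0, -0.125], [0, 0, 0]]]' > next.json && python3 -m inch next.json; python3 - <<'E'
from h import *
import cv2
f();go((7.5,-53,130))
t=imaging.read_camera("side")[155:265,190:310,::-1]
cv2.imwrite("pics/s3.png",cv2.resize(t,None,fx=4,fy=4,interpolation=cv2.INTER_CUBIC))
E
```

```text
t: 11.88
tcp_pos: [0.5852, -0.0752, 0.1815]
ee_rot: [-0.001, 0.975, 0.221, -0.002]
contact_force: [0.3, -0.8, 0.8]
gripper_width: 0.0498
grip_force: 0.0
t 11.88 Fdraw -0.87 F [ 0.3 -0.8  0.8] setter [-136.8, 0.6, 181.5] w 0.0498 g 0.0
target [0.57139752 0.07817704 0.13      ] shift [ 0.0538 -0.1442  0.0516] rot [array([-4.000e-03, -3.000e-03, -3.141e+00]), array([-0.002,  0.003,  0.001])] q6 0.93 -0.2
```

View pics/s3.png

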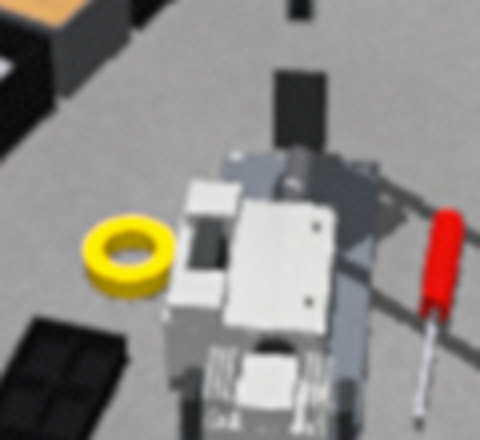

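The striker is held back: its paddle is at (300,110) with the hand clear above it. Moving over the trip bar with the fingers closed.

In the tool's units: -0.144 m / 0.8 = -0.18, -0.096 m / 0.8 = -0.12.

```bash
echo '[[0.0, [0.0225, -0.06, 0], [0, 0, 0]], [0.0, [0.045, -0.12, 0], [0, 0, 0]], [0.0, [0.0675, -0.18, 0.025], [0, 0, 0]], [0.0, [0.0675, -0.18, 0.0625], [0, 0, 0]], [0.0, [0.0675, -0.18, 0.0625], [0, 0, 0]], [0.0, [0.0675, -0.18, 0.0625], [0, 0, 0]], [0.0, [0.0675, -0.18, 0.0625], [0, 0, 0]], [0.0, [0.0675, -0.18, 0.0625], [0, 0, 0]]]' > next.json && python3 -m inch next.json; python3 - <<'E'
from h import *
f();go((7.5,-53,79))
E
```

```text
t: 12.92
tcp_pos: [0.5738, 0.0772, 0.1341]
ee_rot: [0.0, 0.975, 0.221, 0.001]
contact_force: [0.3, -1.2, -0.6]
gripper_width: -0.0003
grip_force: 0.0
t 12.93 Fdraw -1.21 F [ 0.3 -1.2 -0.6] setter [5.6, -54.8, 134.1] w -0.0003 g 0.0
target [0.57139752 0.07817704 0.079     ] shift [-0.0019 -0.002   0.0551] rot [array([-3.000e-03, -1.000e-03,  3.141e+00]), array([ 0.001, -0.002, -0.   ])] q6 1.19 0.06
```

In the tool's units: 0.054 m / 0.8 = 0.0675, 0.045 m / 0.8 = 0.0563.

```bash
m(){ python3 -c "
from h import *
f()"; }
echo '[[0.0, [-0.0025, -0.0025, 0.0313], [0, 0, 0]], [0.0, [-0.0025, -0.0025, 0.0563], [0, 0, 0]], [0.0, [-0.0025, -0.0025, 0.0675], [0, 0, 0]], [0.0, [-0.0025, -0.0025, 0.0675], [0, 0, 0]], [0.0, [-0.0025, -0.0025, 0.0675], [0, 0, 0]]]' > next.json && python3 -m inch next.json >/dev/null; m
python3 - <<'E'
from h import *
import cv2
t=imaging.read_camera("side")[155:265,190:310,::-1]
cv2.imwrite("pics/s4.png",cv2.resize(t,None,fx=4,fy=4,interpolation=cv2.INTER_CUBIC))
E
```

```text
t 13.55 Fdraw -1.03 F [ 0.2 -1.   0.2] setter [8.1, -53.0, 79.9] w -0.0003 g 0.0
```

View pics/s4.png

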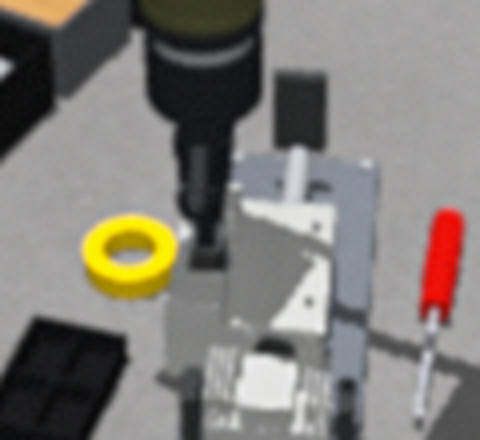

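The fingertips at (207,245) are right over the trip bar slot, and the paddle is still drawn at (300,110). Pressing now.

In the tool's units: 0.006 m / 0.8 = 0.0075, 0.004 m / 0.8 = 0.005.

```bash
m(){ python3 -c "
from h import *
f()"; }
echo '[[0.0, [0, 0, 0.005], [0, 0, 0]], [0.0, [0, 0, 0.0075], [0, 0, 0]]]' > next.json && python3 -m inch next.json >/dev/null; m
echo '[[0.0, [0, 0, 0.0025], [0, 0, 0]], [0.0, [0, 0, 0.005], [0, 0, 0]]]' > next.json && python3 -m inch next.json >/dev/null; m
echo '[[0.0, [0, 0, 0.0013], [0, 0, 0]], [0.0, [0, 0, 0.0025], [0, 0, 0]]]' > next.json && python3 -m inch next.json >/dev/null; m
```

```text
t 13.85 Fdraw 0.94 F [-2.6 -0.2 10.1] setter [8.1, -53.3, 74.5] w -0.0001 g 4.6
t 14.1 Fdraw -0.28 F [-0.6 -0.6  4.2] setter [8.0, -53.4, 70.5] w 0.0001 g 2.3
t 14.35 Fdraw 0.58 F [0.6 0.9 9. ] setter [8.0, -53.4, 67.9] w -0.0002 g 5.0
```

In the tool's units: -0.15 m / 0.8 = -0.1875, -0.1 m / 0.8 = -0.125.

```bash
echo '[[0.0, [0, 0, -0.0625], [0, 0, 0]], [0.0, [0, 0, -0.125], [0, 0, 0]], [0.0, [0, 0, -0.1875], [0, 0, 0]], [0.0, [0, 0, -0.1875], [0, 0, 0]], [0.0, [0, 0, -0.1875], [0, 0, 0]], [0.0, [0, 0, -0.1875], [0, 0, 0]]]' > next.json && python3 -m inch next.json; python3 - <<'E'
from h import *
import cv2
t=imaging.read_camera("side")[155:265,190:310,::-1];t=cv2.resize(t,None,fx=4,fy=4,interpolation=cv2.INTER_CUBIC)
u=imaging.read_camera("top")[165:255,200:270,::-1];u=cv2.resize(u,None,fx=4,fy=440/90,interpolation=cv2.INTER_CUBIC)
cv2.imwrite("pics/s5.png",cv2.hconcat([t,u]))
E
```

```text
t: 15.1
tcp_pos: [0.569, 0.0786, 0.2152]
ee_rot: [-0.0, 0.975, 0.221, -0.002]
contact_force: [-1.3, 0.3, -0.7]
gripper_width: 0.0003
grip_force: 0.0
```

View pics/s5.png

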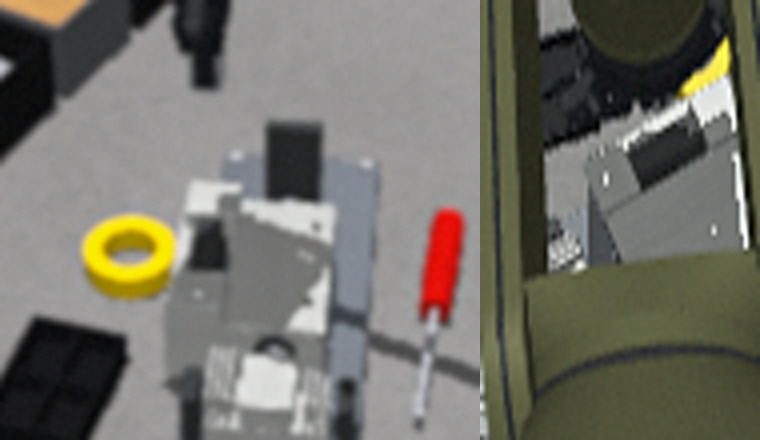

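The paddle top is now at (295,122). Standing on the proud pin it was at (295,118), so it has gone further forward than its starting rest, as expected with the pin home. The hand is clear.

```bash
python3 -c "
from plant import env
print(env.hand_in())"
```

```text
the job is handed in; nothing more can be done
None
```

I drew the striker until the sear caught (about 53 mm), let go and fired it with the trip bar; the paddle now rests further forward than at the start, as it should with the pin home, though the arm hid the pin itself, and I handed the job in at about 15 s with no verdict returned.

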